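Close the last two lid clamps of a wax injector

TASK

The wax pot of the injector has just been topped up and its lid is back in place, but the two clamps on the side nearest you are still swung out. Swing both of them in over the lid until each comes fully home beside its stop pin, and leave the two back clamps closed. Do not knock the dial gauges on the lid, and leave everything else on the machine and the bench where it stands.

Things in the scene. Friction and masses are not known exactly. Their poses are not given: they have to be found in the camera images.
- injector: bench wax injector, fixed: grey-blue steel cabinet 330 (x) x 320 (y) mm, top 225 mm above the bench. Origin: centre of its underside; z up, -x is its front (robot's side), with a brass nozzle 42 mm out, 100 mm up. On top, on the same axis: steel pot flange (radius 130, top at 247 mm) and round aluminium lid. Four swing clamps round the lid, at 45 deg to its front, left, right and back
- lid_top (a point): centre of the lid's flat top, 263 mm above the bench, on the lid's axis; axes as the injector's. Lid radius 98 mm. A flat brass plug (radius 20, 8 mm high) sits on it 62 mm in front of the axis. Where each closed clamp lies, a dark stop pin (9 mm thick, 14 mm high) stands beside it on the lid. The clamp pivots stand 113 mm from the axis
- gauges: dark steel and brass fittings fixed on the middle of the lid, within 80 mm of its axis; origin as point lid_top. In front two dial gauges (see gauge_left, gauge_right), behind them a block, valve knobs and a black hose arching to 125 mm above the lid, behind the axis. A gripper pointing straight down on a closed clamp's ball would strike a gauge; one leaning back to the robot by 30 to 40 deg passes
- gauge_left (a point): centre of the left dial gauge: a round dial 56 mm across and 26 mm thick, white face looking up and to the front at 45 deg; 12 mm in front of the lid's axis, 34 mm to its left, 90 mm above the lid. Its lower edge overhangs to 41 mm in front of the axis, 79 mm above the lid
- gauge_right (a point): centre of the right dial gauge: a round dial 56 mm across and 26 mm thick, white face looking up and to the front at 45 deg; 12 mm in front of the lid's axis, 34 mm to its right, 90 mm above the lid. Its lower edge overhangs to 41 mm in front of the axis, 79 mm above the lid
- clamp_left (a joint): front left swing clamp (+y side): flat steel bar 20 mm wide, 10 thick, underside 2 mm above the lid, nose end 54 mm from its upright pivot. Angle in rad, 0 to 2.5: 0 = closed, at its end stop, nose to the lid's axis; grows as the nose swings out clockwise from above, by way of the front. Starts at 1.1 to 2.2. Friction 0.2 N m (4.5 N at the ball): it stays where left; no spring or catch
- clamp_right (a joint): front right swing clamp (-y side), mirror image of the left: same sizes, friction and range; 0 = closed; grows as the nose swings out anticlockwise from above, by way of the front. Starts at 1.1 to 2.2
- clamp_back_left (a joint): same clamp at the back left, closed (0) from the start; it is to stay closed
- clamp_back_right (a joint): same clamp at the back right, closed (0) from the start; it is to stay closed
- clamp_left_pivot (a point): on the left clamp's pivot axis, at the underside of the bar, 265 mm above the bench; its x axis points along the bar to the nose, z up. A dark nut of radius 7 mm stands here, top at 283 mm
- clamp_left_ball (a point): centre of the left clamp's black ball knob, its handle: 24 mm diameter, on a 9 mm steel stem on the bar, 45 mm from the pivot towards the nose. Centre 305 mm above the bench, 30 mm above the bar's top. Pinch it at any tilt; it revolves freely on its upright stem, so the tool need not turn with the clamp. Clamp closed: 68 mm from the lid's axis
- clamp_right_pivot (a point): as clamp_left_pivot, for the right clamp
- clamp_right_ball (a point): as clamp_left_ball, for the right clamp
- tray: small clear open tray 50 x 50 x 22 mm, loose, on the front right corner of the cabinet's top; origin under its centre. Leave it
- mould: red rubber mould with a green band, 75 x 55 x 26 mm, loose on the bench beside the machine; origin under its centre. Leave it
- cup: pink mug, 72 mm across and 80 mm high, loose on the bench beside the machine; origin under its centre. Leave it
- pattern_box: clear box with a pale green lid, 134 x 94 x 43 mm, loose on the bench to the right of the machine; origin under its centre. Leave it

How it is judged:
By the outcome, as a careful person would: the job done as asked, in the order asked, and still so for the second after the job is handed in, with the robot touching nothing.
It also fails if it takes over 45 s, if anything falls off the work surface, if the arm or the gripper's body presses on something with over 40 N, if the wrist force passes 120 N, or if a joint passes its speed limit or range.

ROBOT

A 6-joint arm with a two-finger parallel gripper is mounted at the origin on the work surface. World frame = base frame: x ahead of the robot, y to its left, z up, the work surface at z = 0. Lengths are in m, angles in rad, forces in N, time in s.
With the tool pointing down it reaches from about 0.3 to 0.875 m from the base axis. Payload 6.4 kg.
Tool frame: the origin (TCP) lies at the very end of the fingers, on their centre line; the grasp point (between the pads) lies 19 mm behind it; z points along the fingers, y is the line along which they close (so a half turn about z gives the same grasp; the last joint's range is limited). The gripper opens to 85 mm and grips with 20 to 120 N. Pads are 22 mm wide; open, the fingers measure 114 mm over their backs; the gripper's body (76 mm by 85 mm) begins 54 mm behind the grasp point. The pads swing forward as they close: fully open they stand 13 mm farther back than shut.
Start: joints at [-1.333, 0.181, 1.607, -0, 1.354, -0.206], TCP at [0.247, -0.519, 0.231] pointing down, gripper open.
Joint ranges: [-2.99, 2.99], [-0.89, 2.07], [0.3, 2.58], [-1.14, 4.28], [0, 2.63], [-3.12, 3.12]. Speed limits (rad/s): [2.57, 2.57, 3.01, 3.14, 3.14, 3.14].

INTERFACE

Orientations are given as [roll, pitch, yaw] about the fixed x, y, z axes, in that order (R = Rz(yaw) Ry(pitch) Rx(roll)).
In Python, from cell import r, viewer gives the robot as it stands.
- The arm moves only by the shell command python3 -m jog 'ROWS' [OPENING] [FORCE]. ROWS is JSON, one flat list of numbers, 6 for each row, row after row: the shift along the world's x, y, z normalised to -1 to 1, where 1 is 0.1 m, then the turn, a rotation vector about the world's x, y, z normalised to -1 to 1, where 1 is 180 degrees. In form: [x, y, z, rx, ry, rz, x, y, z, rx, ry, rz, ...]. A call has 1 to 10 rows; each row is the pose to reach, as a shift and turn from the pose commanded when the call began, turning the shorter way round; what a row does not reach only later rows make up. A row lasts 1/10 s, in which the tool goes at most 50 mm and 8.59 degrees, less where a joint would pass 70% of its speed; a pose out of reach is approached as far as the arm can. A call with a number of a shift or a turn outside -1 to 1 is refused whole. A call with a gripper value outside its range is refused whole. OPENING is the closure, from 0 (fully open) to 1 (shut), set as the call begins (- or left out, the last holds). The fingers move at their own pace and stop on an object; FORCE is the grip in N (left out, the last holds). Time passes only in rows, so rows that repeat a pose let the fingers close. It gives the time, the measured TCP pose, the force, the opening and the grip force at its end, in the units of the state.
- r.read_state(): the state, without advancing time (a new reading comes with each control period).
- viewer.get_image(name): name is "side" or "top" or "wrist"; returns a dict with "frame" (400x640x3 uint8, red, green, blue), "z_map" (400x640 float32, m along the optical axis (not along the pixel's ray), 0 where there is no reading), "camera_matrix" (3x3 intrinsics, pixels), "extrinsics" (4x4, takes a point from camera to world coordinates); the wrist camera has in their place "mount" (4x4, takes a point from camera to tool coordinates, whose origin is the TCP and whose axes are the flange's). Camera axes: x right, y down, z forward; pixel columns grow to the right and rows downward; lengths in m; the calibration is good to about 2 mm. A picture is of the moment at which its call begins: read the wrist's pose just before it.
- r.sign_off(): hands the job in; it is judged then, once.
Trained networks look in a picture, given as the dict that the camera call returned (one of the last four; its "shot" number tells which), for a name from the list of things; names that differ only in an ending like _2 or _b are one class to them, and where a whole thing is asked for, a point or a joint stands for the part that bears it (a point fixed in the world has none). Each returns a list of dicts, best first, with "conf" (0 to 1); they miss things now and then, are a little off and sometimes report something else, mostly with a low value. They report only what shows in the picture. A call takes as long as a camera call.
- viewer.cut_out(picture, target): "mask" (400x640 bool, what is visible of it) and "uv" ([column, row] in pixels, amid what is visible of it).
The state is a dict: "clock": time; "joints": joint angles; "joint_velocities": joint speeds; "effort": joint torques, N m; "eef_pos": TCP position; "tcp_rot": TCP orientation; "wrist_force": force on the tool from outside, world axes, zero at the start; "ft_torque": the same for the moment, N m; "opening": finger opening in m; "grip_force": force on a finger pad.
Only numpy, scipy, OpenCV 4.12 (cv2) and the standard library are available. Lean on these libraries where they do the work, as an engineer would, in place of code of your own. Each camera call takes 0.05 s, during which the arm holds its last target. There are 200 camera calls.

## Working session

There is one attempt and no reset: what is moved stays moved. The work goes in short steps, Python scripts to look and compute and a shell command to move; the robot and the scene stay as the last step left them, time stands still between calls to the robot, and variables do not carry over. Pictures are saved under pics/ and viewed, at most 10 in all, crops included, and the job is handed in when it is done.

```bash
mkdir -p pics; ls; cat > h.py <<'E'
import numpy as np, cv2
from cell import r, viewer
def pts(im, mask=None):
    z=im["z_map"]; K=im["camera_matrix"]; T=im["extrinsics"]
    v,u=np.nonzero((z>0)&(mask if mask is not None else True))
    d=z[v,u]; P=np.c_[(u-K[0,2])/K[0,0]*d,(v-K[1,2])/K[1,1]*d,d]
    return P@T[:3,:3].T+T[:3,3]
E
python3 - <<'E'
from h import *
s=r.read_state(); print(s)
ims={}
for n in("side","top"):
    im=viewer.get_image(n); cv2.imwrite(f"pics/{n}0.png",im["frame"][:,:,::-1]); print(n,im["extrinsics"].round(3).tolist())
    for t in("injector","gauges","clamp_left","clamp_left_ball","clamp_right_ball","clamp_left_pivot","tray"):
        for o in viewer.cut_out(im,t)[:4]:
            p=pts(im,o["mask"])
            print(t,round(o["conf"],2),np.round(o["uv"]),o["mask"].sum(),np.median(p,0).round(3) if len(p) else 0, p.max(0).round(3) if len(p) else 0)
E
```

```text
pics
{'clock': 0.0, 'joints': array([-1.33329306e+00,  1.81541052e-01,  1.60803341e+00,  1.21283404e-05,
        1.35377897e+00, -2.06264667e-01]), 'joint_velocities': array([ 0.0012257 , -0.0003027 ,  0.0005405 , -0.00105207,  0.00178798,
        0.00068228]), 'effort': array([-7.55452379e-05, -4.44876480e+01, -3.51334333e+01, -2.39293540e-04,
        9.40700993e-03,  4.19081277e-05]), 'eef_pos': array([ 0.24677715, -0.51873367,  0.23037187]), 'tcp_rot': array([-3.13987163e+00, -3.72204042e-04,  4.43764991e-01]), 'wrist_force': array([ 0.01480963, -0.73288533,  0.02817639]), 'ft_torque': array([-0.0336252 ,  0.013346  , -0.07439764]), 'grip_force': 0.0, 'opening': 0.08548423178541455}
side [[-0.898, -0.289, 0.332, 0.07], [-0.44, 0.588, -0.679, 0.957], [0.001, -0.756, -0.655, 1.155], [0.0, 0.0, 0.0, 1.0]]
injector 0.57 [285. 225.] 12336 [0.572 0.156 0.224] [1.669 0.251 0.385]
gauges 0.79 [287. 185.] 1325 [0.603 0.092 0.349] [1.655 0.251 0.384]
clamp_left 0.42 [319. 345.] 883 [0.339 0.365 0.047] [0.397 0.435 0.085]
clamp_left_ball 0.49 [279. 186.] 1506 [0.608 0.091 0.349] [1.68  0.251
[... 570 characters left out ...]
8 -0.279  0.04 ]
gauges 0.65 [271. 186.] 1401 [0.606 0.066 0.363] [0.791 0.25  0.393]
clamp_left 0.5 [266. 232.] 173 [0.493 0.092 0.278] [0.521 0.116 0.322]
clamp_left 0.46 [314. 212.] 129 [ 0.532 -0.04   0.278] [ 0.558 -0.022  0.324]
clamp_left_ball 0.59 [270. 228.] 181 [0.496 0.092 0.277] [0.526 0.118 0.322]
clamp_left_ball 0.45 [314. 218.] 160 [ 0.529 -0.039  0.279] [ 0.558 -0.016  0.324]
clamp_right_ball 0.64 [251. 173.] 54 [0.654 0.137 0.275] [0.668 0.152 0.314]
clamp_left_pivot 0.51 [269. 231.] 159 [0.494 0.092 0.279] [0.52  0.116 0.322]
clamp_left_pivot 0.26 [273. 188.] 1476 [0.606 0.066 0.362] [0.828 0.306 0.393]
tray 0.54 [336. 226.] 292 [ 0.507 -0.108  0.228] [ 0.532 -0.078  0.254]
```

```bash
python3 - <<'E'
from h import *
a=cv2.imread("pics/top0.png")[110:290,180:400]; b=cv2.imread("pics/side0.png")[120:300,190:410]
cv2.imwrite("pics/c0.png",np.vstack([cv2.resize(x,None,fx=3,fy=3,interpolation=cv2.INTER_CUBIC)[:300+0] if 0 else cv2.resize(x,(366,300),interpolation=cv2.INTER_CUBIC) for x in(a,b)]) if 0 else np.hstack([cv2.resize(x,(400,327),interpolation=cv2.INTER_CUBIC) for x in(a,b)]))
for n in("top","side"):
    im=viewer.get_image(n); P=pts(im)
    P=P[(P[:,0]>.4)&(P[:,0]<.9)&(abs(P[:,1])<.4)]
    # cabinet top extents & lid
    for lo,hi in((.215,.232),(.240,.252),(.257,.267)):
        q=P[(P[:,2]>lo)&(P[:,2]<hi)]; print(n,lo,len(q),np.percentile(q,[1,99],axis=0).round(3)[:,:2].tolist())
        (c,wh,an)=cv2.minAreaRect(q[:,:2].astype(np.float32)); print(c,wh,an)
        h=cv2.minEnclosingCircle(q[:,:2].astype(np.float32)); print(h)
    q=P[(P[:,2]>.292)&(P[:,2]<.325)]
    # cluster tops
    g=np.zeros((500,800),np.uint8)
    ij=((q[:,:2]-[.4,-.4])*1000).astype(int); g[np.clip(ij[:,0],0,499),np.clip(ij[:,1],0,799)]=1
    g=cv2.dilate(g,np.ones((7,7)))
    k,l=cv2.connectedComponents(g); L=l[np.clip(ij[:,0],0,499),np.clip(ij[:,1],0,799)]
    for i in range(1,k):
        w=q[L==i]
        if len(w)<12: continue
        A=np.c_[2*w,np.ones(len(w))]; f=np.linalg.lstsq(A,(w**2).sum(1),rcond=None)[0]
        print(" blob",len(w),w.mean(0).round(3),w.min(0).round(3),w.max(0).round(3),"sph",f[:3].round(4),np.sqrt(abs(f[3]+f[:3]@f[:3])).round(4))
E
```

```text
top 0.215 5150 [[0.423, -0.131], [0.787, 0.225]]
(0.6066352128982544, 0.04665359854698181) (0.3314361274242401, 0.3204881548881531) 13.533117294311523
((0.6056504249572754, 0.04598284140229225), 0.22635576128959656)
top 0.24 1870 [[0.48, -0.111], [0.731, 0.171]]
(0.6158875823020935, 0.04798772931098938) (0.376817524433136, 0.26205459237098694) 21.771076202392578
((0.6145904064178467, 0.05300826579332352), 0.22614701092243195)
top 0.257 1833 [[0.512, -0.047], [0.699, 0.139]]
(0.6503467559814453, 0.07603203505277634) (0.3133372962474823, 0.20487092435359955) 27.68928337097168
((0.6444956660270691, 0.10412415117025375), 0.16665780544281006)
 blob 55 [0.475 0.077 0.312] [0.466 0.067 0.302] [0.486 0.087 0.322] sph [0.4752 0.0768 0.3084] 0.0101
 blob 56 [ 0.507 -0.027  0.313] [ 0.497 -0.039  0.302] [ 0.517 -0.016  0.325] sph [ 0.5075 -0.0279  0.3093] 0.0102
 blob 113 [0.623 0.051 0.298] [0.595 0.029 0.292] [0.642 0.077 0.325] sph [0.6214 0.0516 0.3107] 0.0209
 blob 20 [0.608 0.118 0.296] [0.6   0.109 0.292] [0.618 0.124 0.302] sph [0.6085 0.1179 0.2956] 0.007
 blob 59 [0.661 0.011 0.313] [
[... 651 characters left out ...]
90625
((0.6219813823699951, 0.10909544676542282), 0.18388064205646515)
 blob 51 [0.47  0.082 0.309] [0.461 0.073 0.292] [0.481 0.091 0.319] sph [0.471  0.0789 0.3056] 0.011
 blob 44 [ 0.502 -0.022  0.31 ] [ 0.493 -0.036  0.297] [ 0.514 -0.013  0.319] sph [ 0.5041 -0.025   0.3068] 0.0103
 blob 176 [0.614 0.091 0.305] [0.583 0.052 0.292] [0.649 0.119 0.325] sph [0.6165 0.0909 0.3034] 0.0242
 blob 16 [0.604 0.12  0.295] [0.596 0.113 0.292] [0.612 0.126 0.298] sph [0.6045 0.1199 0.29  ] 0.0083
 blob 41 [0.659 0.016 0.309] [0.651 0.005 0.293] [0.668 0.026 0.318] sph [0.6598 0.0134 0.3062] 0.0101
 blob 36 [0.738 0.246 0.309] [0.733 0.239 0.293] [0.745 0.25  0.323] sph [0.7393 0.2418 0.3086] 0.0113
```

View pics/c0.png

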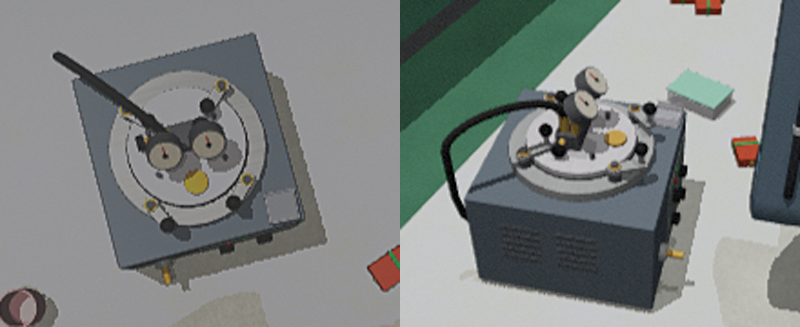

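The top view (left half) shows the injector yawed about +13.5°. The front clamps' balls are at roughly (168,225) and (233,202) in the crop, both swung out to the front. The tray is at (285,205), and the gauges are behind the balls. The ball and pivot geometry agrees with the 45 mm arm length, giving angles of about 1.9 and 1.6 rad.

```bash
cat >> h.py <<'E'
from scipy.spatial.transform import Rotation as Ro
C=np.array([.605,.048]); YAW=np.radians(13.5)
def goal(lean=35,yaw=13.5): return Ro.from_euler('xyz',[np.pi,-np.radians(lean),np.radians(yaw)])
def to(ball,back=0,lean=35,yaw=13.5,up=.001):
    g=goal(lean,yaw); z=g.apply([0,0,1]); s=r.read_state()
    t=np.array(ball)+z*(.019-back)+[0,0,up]
    d=(g*Ro.from_euler('xyz',s["tcp_rot"]).inv()).as_rotvec()/np.pi
    print("t",s["clock"].__round__(2),"z",z.round(3),"tcp",t.round(4),"shift/0.1",((t-s["eef_pos"])*10).round(3),"rot",d.round(4),"F",np.round(s["wrist_force"],1),"open",round(s["opening"],4),"grip",round(s["grip_force"],1),"q",np.round(s["joints"],2))
E
python3 -c "
from h import *
to([.506,-.0265,.305],.09)"
```

```text
t 0.9 z [ 0.558  0.134 -0.819] tcp [ 0.4664 -0.036   0.3642] shift/0.1 [2.195 4.833 1.328] rot [ 0.0649 -0.1837 -0.0642] F [ 0.1 -0.1  0.4] open 0.0854 grip 0.0 q [-1.33  0.18  1.61  0.    1.35 -0.21]
```

```bash
python3 -m jog '[0,0.2,0.3,0,0,0, 0.1,0.4,0.6,0,0,0, 0.2,0.6,0.9,0,0,0, 0.3,0.8,1,0,0,0, 0.4,1,1,0,0,0]' 0.2 40; python3 -c "
from h import *
to([.506,-.0265,.305],.09)"
```

```text
clock: 1.4
eef_pos: [0.2876, -0.4196, 0.334]
tcp_rot: [3.137, 0.0, 0.444]
wrist_force: [-0.2, 0.4, -0.8]
opening: 0.0685
grip_force: 0.0
t 1.4 z [ 0.558  0.134 -0.819] tcp [ 0.4664 -0.036   0.3642] shift/0.1 [1.788 3.835 0.301] rot [ 0.0663 -0.1833 -0.0637] F [-0.2  0.4 -0.8] open 0.0685 grip 0.0 q [-1.2  -0.04  1.64  0.    1.54 -0.08]
```

```bash
python3 -m jog '[0.1,0.25,0.2,0,0,0, 0.2,0.5,0.4,0,0,0, 0.3,0.75,0.5,0,0,0, 0.4,1,0.5,0,0,0]'; python3 -m jog '[0.1,0.25,0,0.015,-0.04,-0.015, 0.2,0.5,0,0.03,-0.08,-0.03, 0.35,0.75,0,0.045,-0.12,-0.045, 0.5,1,0,0.066,-0.183,-0.064]';python3 -m jog '[0.1,0.25,0,0,0,0, 0.2,0.5,0,0,0,0, 0.35,0.75,0,0,0,0, 0.5,1,0,0,0,0, 0.5,1,0,0,0,0]'; python3 -c "
from h import *
to([.506,-.0265,.305],.09)"
```

```text
clock: 1.8
eef_pos: [0.3276, -0.3189, 0.3834]
tcp_rot: [3.138, -0.0, 0.444]
wrist_force: [0.2, -0.3, -0.7]
opening: 0.0683
grip_force: 0.0
clock: 2.2
eef_pos: [0.3778, -0.2187, 0.3824]
tcp_rot: [3.139, -0.552, 0.256]
wrist_force: [-0.6, 0.3, -0.6]
opening: 0.0683
grip_force: 0.0
clock: 2.7
eef_pos: [0.4276, -0.1164, 0.3818]
tcp_rot: [3.14, -0.547, 0.262]
wrist_force: [0.3, -0.1, 0.2]
opening: 0.0681
grip_force: 0.0
t 2.7 z [ 0.558  0.134 -0.819] tcp [ 0.4664 -0.036   0.3642] shift/0.1 [ 0.388  0.804 -0.177] rot [ 0.0054 -0.0196 -0.0081] F [ 0.3 -0.1  0.2] open 0.0681 grip 0.0 q [-0.92 -0.56  2.02  0.51  1.47  0.38]
```

```bash
python3 -m jog '[0.13,0.27,-0.06,0.005,-0.02,-0.008, 0.26,0.54,-0.12,0.005,-0.02,-0.008, 0.39,0.8,-0.18,0.005,-0.02,-0.008, 0.39,0.8,-0.18,0.005,-0.02,-0.008]'; python3 - <<'E'
from h import *
to([.506,-.0265,.305],0)
s=r.read_state(); im=viewer.get_image("wrist"); cv2.imwrite("pics/w1.png",im["frame"][:,:,::-1])
T=np.eye(4); T[:3,:3]=Ro.from_euler('xyz',s["tcp_rot"]).as_matrix(); T[:3,3]=s["eef_pos"]; im["extrinsics"]=T@im["mount"]
for t in("clamp_left_ball","clamp_right_ball"):
    for o in viewer.cut_out(im,t)[:3]:
        p=pts(im,o["mask"]); p=p[(p[:,2]>.29)&(p[:,2]<.33)]
        if len(p)<20: continue
        A=np.c_[2*p,np.ones(len(p))]; f=np.linalg.lstsq(A,(p**2).sum(1),rcond=None)[0]
        print(t,o["conf"],o["uv"],len(p),p.mean(0).round(4),p.min(0).round(4),p.max(0).round(4),f[:3].round(4),np.sqrt(f[3]+f[:3]@f[:3]).round(4))
E
```

```text
clock: 3.1
eef_pos: [0.4659, -0.0364, 0.3625]
tcp_rot: [-3.141, -0.61, 0.236]
wrist_force: [-0.5, 0.7, 0.0]
opening: 0.0684
grip_force: 0.0
t 3.1 z [ 0.558  0.134 -0.819] tcp [ 0.5166 -0.024   0.2904] shift/0.1 [ 0.507  0.125 -0.721] rot [-0.0001 -0.0003 -0.0002] F [-0.5  0.7  0. ] open 0.0684 grip 0.0 q [-0.67 -0.59  2.1   0.49  1.27  0.6 ]
clamp_left_ball 0.92 [185.5, 210.5] 905 [0.4743 0.074  0.3108] [0.4634 0.065  0.2901] [0.487  0.0873 0.3166] [0.4752 0.0775 0.3038] 0.0117
clamp_right_ball 0.63 [346.5, 200.9] 787 [ 0.5059 -0.0272  0.3116] [ 0.4961 -0.0384  0.3001] [ 0.5191 -0.0154  0.3168] [ 0.5079 -0.0265  0.304 ] 0.0116
```

View pics/w1.png

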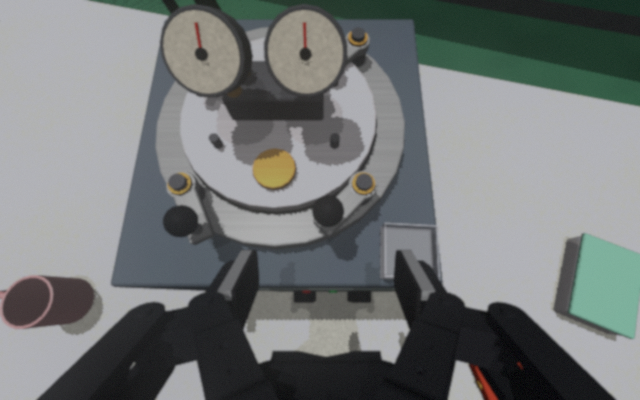

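The wrist view shows the right ball at (328,210), the left ball at (181,220), the nuts at (179,184) and (364,183), and the stop pins at (216,140) and (335,140). The right ball sits between the fingers. Next I'll measure the pivots from this view.

```bash
python3 - <<'E'
from h import *
s=r.read_state(); im=viewer.get_image("wrist")
T=np.eye(4); T[:3,:3]=Ro.from_euler('xyz',s["tcp_rot"]).as_matrix(); T[:3,3]=s["eef_pos"]; im["extrinsics"]=T@im["mount"]
def box(u,v,h,zl,zh):
    m=np.zeros((400,640),bool); m[v-h:v+h,u-h:u+h]=1; p=pts(im,m); p=p[(p[:,2]>zl)&(p[:,2]<zh)]
    return (len(p),p.mean(0).round(4),((p.min(0)+p.max(0))/2).round(4))
for u,v in((179,184),(364,183),(358,38)): print("nut",box(u,v,12,.2795,.290))
for u,v in((216,140),(335,140)): print("pin",box(u,v,10,.272,.285))
P=pts(im); 
q=P[(abs(P[:,2]-.263)<.003)]; q=q[np.hypot(*(q[:,:2]-C).T)<.11]
print("lid",cv2.minEnclosingCircle(q[:,:2].astype(np.float32)))
y=YAW; f=-np.array([np.cos(y),np.sin(y)]); l=np.array([-np.sin(y),np.cos(y)])
for sg in(1,-1):
    d=(f+sg*l)/2**.5; print("pivot",C+.113*d,"closed ball",C+.068*d)
E
```

```text
nut (193, array([0.5099, 0.1051, 0.2815]), array([0.5096, 0.1057, 0.2815]))
nut (199, array([ 0.5467, -0.0491,  0.2816]), array([ 0.5469, -0.049 ,  0.2815]))
nut (142, array([ 0.7017, -0.0116,  0.2816]), array([ 0.7025, -0.0115,  0.2814]))
pin (80, array([0.5587, 0.0921, 0.2752]), array([0.5591, 0.0925, 0.2745]))
pin (85, array([ 0.5843, -0.0147,  0.2752]), array([ 0.5848, -0.0146,  0.2746]))
lid ((0.5997572541236877, 0.03727305680513382), 0.10833986848592758)
pivot [0.50865166 0.10704234] closed ball [0.54702047 0.0835299 ]
pivot [ 0.54595766 -0.04834834] closed ball [ 0.5694701  -0.00997953]
```

```bash
python3 -m jog '[0.13,0.03,-0.18,0,0,0, 0.26,0.06,-0.36,0,0,0, 0.39,0.09,-0.54,0,0,0, 0.52,0.12,-0.73,0,0,0, 0.52,0.12,-0.73,0,0,0]'; python3 -m jog '[0,0,0,0,0,0,0,0,0,0,0,0,0,0,0,0,0,0,0,0,0,0,0,0,0,0,0,0,0,0,0,0,0,0,0,0]' 1 40;  python3 - <<'E'
from h import *
to([.5075,-.0265,.304],0)
def arc(piv,a0,a1,n,off0):
    a=np.radians(np.linspace(a0,a1,n+1)); p=np.c_[np.cos(a),np.sin(a)]*.045+piv; print(((p-p[0])*10).round(3).tolist())
arc([.5468,-.049],150.2,58.3,18,0)
E
```

```text
clock: 3.8
eef_pos: [0.5172, -0.028, 0.2873]
tcp_rot: [-3.138, -0.607, 0.228]
wrist_force: [-0.2, -1.2, -0.6]
opening: 0.0682
grip_force: 0.0
clock: 4.4
eef_pos: [0.5179, -0.0273, 0.2919]
tcp_rot: [3.14, -0.612, 0.233]
wrist_force: [-4.4, 1.5, 4.5]
opening: 0.0217
grip_force: 38.8
t 4.4 z [ 0.558  0.134 -0.819] tcp [ 0.5181 -0.024   0.2894] shift/0.1 [ 0.002  0.033 -0.025] rot [0.0003 0.0006 0.0013] F [-4.4  1.5  4.5] open 0.0217 grip 38.8 q [-0.55 -0.4   2.12  0.5   1.01  0.61]
[[0.0, 0.0], [0.021, 0.034], [0.046, 0.066], [0.073, 0.095], [0.103, 0.122], [0.134, 0.146], [0.168, 0.168], [0.204, 0.186], [0.241, 0.201], [0.28, 0.213], [0.319, 0.221], [0.359, 0.225], [0.399, 0.226], [0.439, 0.224], [0.478, 0.218], [0.517, 0.208], [0.555, 0.195], [0.592, 0.179], [0.627, 0.159]]
```

```bash
python3 -m jog '[0.021,0.034,0,0,0,0, 0.046,0.066,0,0,0,0, 0.073,0.095,0,0,0,0, 0.103,0.122,0,0,0,0, 0.134,0.146,0,0,0,0, 0.168,0.168,0,0,0,0, 0.204,0.186,0,0,0,0, 0.241,0.201,0,0,0,0, 0.28,0.213,0,0,0,0, 0.28,0.213,0,0,0,0]'
```

```text
clock: 5.4
eef_pos: [0.546, -0.0043, 0.292]
tcp_rot: [-3.14, -0.613, 0.233]
wrist_force: [-3.8, 8.4, 4.4]
opening: 0.0213
grip_force: 38.9
```

```bash
python3 -m jog '[0.039,0.008,0,0,0,0, 0.079,0.012,0,0,0,0, 0.119,0.013,0,0,0,0, 0.159,0.011,0,0,0,0, 0.198,0.005,0,0,0,0, 0.237,-0.005,0,0,0,0, 0.275,-0.018,0,0,0,0, 0.312,-0.034,0,0,0,0, 0.347,-0.054,0,0,0,0, 0.347,-0.054,0,0,0,0]'; python3 -m jog '[0.013,-0.008,0,0,0,0, 0.026,-0.016,0,0,0,0, 0.026,-0.016,0,0,0,0]'
```

```text
clock: 6.4
eef_pos: [0.5812, -0.0093, 0.2921]
tcp_rot: [-3.138, -0.614, 0.231]
wrist_force: [4.2, 11.4, 1.5]
opening: 0.0214
grip_force: 39.2
clock: 6.7
eef_pos: [0.5821, -0.0094, 0.2917]
tcp_rot: [-3.136, -0.611, 0.233]
wrist_force: [-12.5, 13.9, 10.9]
opening: 0.0217
grip_force: 40.6
```

```bash
python3 -m jog '[0,0,0,0,0,0,0,0,0,0,0,0,0,0,0,0,0,0]' 0.5; python3 -m jog '[-0.05,-0.012,0.075,0,0,0, -0.15,-0.036,0.22,0,0,0, -0.28,-0.07,0.41,0,0,0, -0.42,-0.1,0.61,0,0,0, -0.56,-0.13,0.82,0,0,0, -0.56,-0.13,0.82,0,0,0]'; python3 - <<'E'
from h import *
s=r.read_state(); im=viewer.get_image("wrist"); cv2.imwrite("pics/w2.png",im["frame"][:,:,::-1])
T=np.eye(4); T[:3,:3]=Ro.from_euler('xyz',s["tcp_rot"]).as_matrix(); T[:3,3]=s["eef_pos"]; im["extrinsics"]=T@im["mount"]
for t in("clamp_left_ball","clamp_right_ball"):
    for o in viewer.cut_out(im,t)[:3]:
        p=pts(im,o["mask"]); p=p[(p[:,2]>.29)&(p[:,2]<.33)]
        if len(p)<20: continue
        A=np.c_[2*p,np.ones(len(p))]; f=np.linalg.lstsq(A,(p**2).sum(1),rcond=None)[0]
        print(t,o["conf"],o["uv"],len(p),f[:3].round(4),np.sqrt(f[3]+f[:3]@f[:3]).round(4))
to([.475,.0775,.304],.09)
a=np.radians(np.linspace(np.degrees(np.arctan2(-.028,-.0348)),-31.3,21)); p=np.c_[np.cos(a),np.sin(a)]*.045; p=((p-p[0])*10).round(3); print(np.degrees(a[0]),p[:11].tolist(),(p[10:]-p[10]).round(3).tolist())
E
```

```text
clock: 7.0
eef_pos: [0.5833, -0.0135, 0.2909]
tcp_rot: [3.14, -0.612, 0.232]
wrist_force: [-0.0, 0.0, -0.6]
opening: 0.0426
grip_force: 0.0
clock: 7.6
eef_pos: [0.5274, -0.0272, 0.3767]
tcp_rot: [3.135, -0.616, 0.233]
wrist_force: [0.3, 0.0, 0.0]
opening: 0.0424
grip_force: 0.0
clamp_left_ball 0.77 [170.6, 273.5] 329 [0.4756 0.0779 0.3044] 0.011
clamp_right_ball 0.89 [335.8, 234.1] 705 [ 0.5706 -0.0106  0.304 ] 0.0117
clamp_right_ball 0.19 [225.8, 143.5] 862 [0.6096 0.1961 0.2732] 0.1359
t 7.75 z [ 0.558  0.134 -0.819] tcp [0.4354 0.068  0.3632] shift/0.1 [-0.917  0.942 -0.086] rot [ 0.0001 -0.0001  0.0017] F [-0.2  0.2 -0.6] open 0.0427 grip 0.0 q [-0.53 -0.42  1.98  0.45  1.15  0.72]
-141.1799242491831 [[0.0, 0.0], [0.029, -0.032], [0.06, -0.062], [0.094, -0.088], [0.131, -0.111], [0.17, -0.13], [0.21, -0.145], [0.252, -0.157], [0.294, -0.164], [0.337, -0.168], [0.38, -0.167]] [[0.0, 0.0], [0.043, 0.005], [0.085, 0.014], [0.126, 0.027], [0.166, 0.044], [0.204, 0.064], [0.24, 0.088], [0.273, 0.116], [0.304, 0.146], [0.331, 0.18], [0.355, 0.215]]
```

View pics/w2.png

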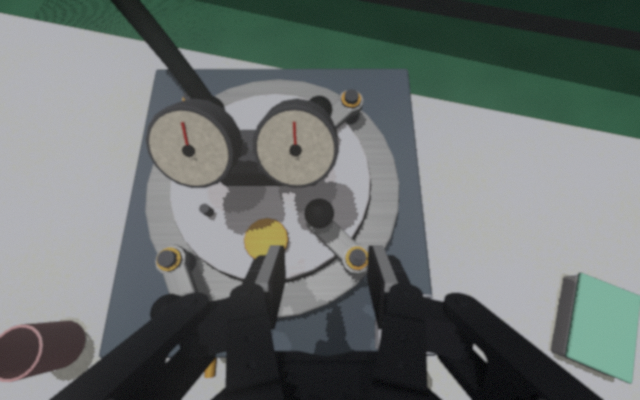

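The right clamp's ball is at (319,212) in the picture and measures (0.5706, -0.0106), within about 1 mm of the expected closed position. Now the left one.

```bash
python3 -m jog '[-0.12,0.12,0,0,0,0, -0.3,0.3,0,0,0,0, -0.5,0.5,0,0,0,0, -0.7,0.7,0,0,0,0, -0.85,0.85,-0.05,0,0,0, -0.92,0.94,-0.09,0,0,0.002, -0.92,0.94,-0.09,0,0,0.002, -0.92,0.94,-0.09,0,0,0.002]' 0.2;  python3 - <<'E'
from h import *
to([.4755,.0778,.304],0)
E
```

```text
clock: 8.55
eef_pos: [0.4355, 0.0679, 0.3629]
tcp_rot: [3.141, -0.61, 0.238]
wrist_force: [-0.6, 0.2, -0.2]
opening: 0.0685
grip_force: 0.0
t 8.55 z [ 0.558  0.134 -0.819] tcp [0.4861 0.0803 0.2894] shift/0.1 [ 0.506  0.124 -0.734] rot [ 0.0001 -0.0002 -0.0007] F [-0.6  0.2 -0.2] open 0.0685 grip 0.0 q [-0.38 -0.72  2.16  0.36  1.21  0.91]
```

```bash
python3 -m jog '[0.13,0.03,-0.18,0,0,0, 0.26,0.06,-0.36,0,0,0, 0.38,0.09,-0.54,0,0,0, 0.51,0.12,-0.73,0,0,0, 0.51,0.12,-0.73,0,0,0]'; python3 -m jog '[0,0,0,0,0,0,0,0,0,0,0,0,0,0,0,0,0,0,0,0,0,0,0,0,0,0,0,0,0,0,0,0,0,0,0,0]' 1 40
```

```text
clock: 9.05
eef_pos: [0.4859, 0.0798, 0.2865]
tcp_rot: [-3.138, -0.605, 0.235]
wrist_force: [1.0, 0.6, -0.2]
opening: 0.0683
grip_force: 0.0
clock: 9.65
eef_pos: [0.4867, 0.0794, 0.2918]
tcp_rot: [3.138, -0.613, 0.239]
wrist_force: [-4.9, -4.2, 6.0]
opening: 0.0216
grip_force: 39.0
```

Gripped. Now I'll drive it along the arc, with a small push at the end.

```bash
python3 -m jog '[0.029,-0.032,0,0,0,0, 0.06,-0.062,0,0,0,0, 0.094,-0.088,0,0,0,0, 0.131,-0.111,0,0,0,0, 0.17,-0.13,0,0,0,0, 0.21,-0.145,0,0,0,0, 0.252,-0.157,0,0,0,0, 0.294,-0.164,0,0,0,0, 0.337,-0.168,0,0,0,0, 0.38,-0.167,0,0,0,0]'; python3 -m jog '[0.043,0.005,0,0,0,0, 0.085,0.014,0,0,0,0, 0.126,0.027,0,0,0,0, 0.166,0.044,0,0,0,0, 0.204,0.064,0,0,0,0, 0.24,0.088,0,0,0,0, 0.273,0.116,0,0,0,0, 0.304,0.146,0,0,0,0, 0.331,0.18,0,0,0,0, 0.355,0.215,0,0,0,0]'; python3 -m jog '[0.008,0.013,0,0,0,0, 0.016,0.026,0,0,0,0, 0.016,0.026,0,0,0,0]'
```

```text
clock: 10.65
eef_pos: [0.5247, 0.0632, 0.2917]
tcp_rot: [3.14, -0.613, 0.238]
wrist_force: [-4.7, -0.2, 5.7]
opening: 0.0215
grip_force: 39.0
clock: 11.65
eef_pos: [0.5599, 0.0848, 0.2916]
tcp_rot: [3.14, -0.612, 0.239]
wrist_force: [-10.3, -5.3, 6.9]
opening: 0.0213
grip_force: 39.4
clock: 11.95
eef_pos: [0.5605, 0.0853, 0.2913]
tcp_rot: [3.135, -0.609, 0.241]
wrist_force: [-24.1, -16.2, 13.6]
opening: 0.0214
grip_force: 40.4
```

```bash
python3 -m jog '[0,0,0,0,0,0,0,0,0,0,0,0,0,0,0,0,0,0]' 0.5; python3 -m jog '[-0.05,-0.012,0.075,0,0,0, -0.15,-0.036,0.22,0,0,0, -0.28,-0.07,0.41,0,0,0, -0.42,-0.1,0.61,0,0,0, -0.56,-0.13,0.82,0,0,0, -0.66,-0.15,0.97,0,0,0, -0.66,-0.15,0.97,0,0,0]'; python3 -m jog '[-0.2,0,0.1,0,0,0, -0.5,0,0.2,0,0,0, -0.8,0,0.2,0,0,0, -0.8,0,0.2,0,0,0]'; python3 - <<'E'
from h import *
s=r.read_state(); im=viewer.get_image("wrist"); cv2.imwrite("pics/w3.png",im["frame"][:,:,::-1])
T=np.eye(4); T[:3,:3]=Ro.from_euler('xyz',s["tcp_rot"]).as_matrix(); T[:3,3]=s["eef_pos"]; im["extrinsics"]=T@im["mount"]
top=viewer.get_image("top")
for m in(im,top):
  for t in("clamp_left_ball","tray"):
    for o in viewer.cut_out(m,t)[:4]:
        p=pts(m,o["mask"]); 
        if t=="tray": print(t,o["conf"],np.median(p,0).round(3)); continue
        p=p[(p[:,2]>.29)&(p[:,2]<.33)]
        if len(p)<20: continue
        A=np.c_[2*p,np.ones(len(p))]; f=np.linalg.lstsq(A,(p**2).sum(1),rcond=None)[0]
        print(t,o["conf"],o["uv"],len(p),f[:3].round(4),np.sqrt(f[3]+f[:3]@f[:3]).round(4))
E
```

```text
clock: 12.25
eef_pos: [0.5613, 0.0876, 0.2904]
tcp_rot: [3.141, -0.611, 0.238]
wrist_force: [-0.2, 0.1, -0.2]
opening: 0.0431
grip_force: 0.0
clock: 12.95
eef_pos: [0.4955, 0.0722, 0.391]
tcp_rot: [3.138, -0.616, 0.239]
wrist_force: [0.5, 0.6, 0.4]
opening: 0.0428
grip_force: 0.0
clock: 13.35
eef_pos: [0.4138, 0.0726, 0.4077]
tcp_rot: [3.139, -0.613, 0.239]
wrist_force: [-0.0, -0.1, 1.4]
opening: 0.0426
grip_force: 0.0
clamp_left_ball 0.82 [336.6, 161.7] 482 [0.548  0.0829 0.3035] 0.012
tray 0.67 [ 0.507 -0.11   0.228]
clamp_left_ball 0.49 [267.4, 217.7] 54 [0.5387 0.0893 0.2922] 0.0256
tray 0.85 [ 0.507 -0.107  0.227]
```

View pics/w3.png

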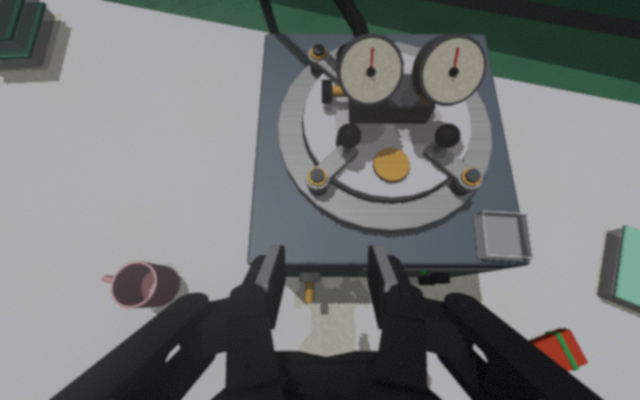

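Both balls, at (348,135) and (447,135), lie over the lid with the bars pointing at the axis. The left one measures (0.548, 0.083), again within 1 mm of the closed position. The tray hasn't moved and the gauges look undisturbed.

```bash
python3 -c "
from cell import r
print(r.sign_off())"
```

```text
the job is handed in; nothing more can be done
None
```

Both front clamps are closed against their stops: each ball measured within about 1 mm of its closed position. The back clamps and gauges were not touched, the tray is where it stood, and the job was handed in at about 13.5 s.

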